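Clip the bundle clamp onto the drying stand

ROBOT

A 6-joint arm with a two-finger parallel gripper is mounted at the origin on the work surface. World frame = base frame: x ahead of the robot, y to its left, z up, the work surface at z = 0. Lengths are in m, angles in rad, forces in N, time in s.
With the tool pointing down it reaches from about 0.35 to 0.85 m from the base axis. Payload 8.1 kg.
Tool frame: the origin (TCP) lies between the finger pads; the fingertips stand 14 mm ahead of it and the grasp point (between the pads) lies 5 mm behind it; z points along the fingers, y is the direction in which the jaws open and shut (so a half turn about z gives the same grasp; the last joint's range is limited). The gripper opens to 93 mm and grips with 3 to 60 N. Pads are 15 mm wide; open, the fingers measure 128 mm over their backs; the gripper's body (75 mm by 188 mm) begins 65 mm behind the grasp point.
Start: joints at [-1.383, 0.13, 1.488, -0, 1.523, -0.085], TCP at [0.162, -0.578, 0.233] pointing down, gripper open.
Joint ranges: [-2.96, 2.96], [-0.89, 2.26], [0.02, 2.5], [-1.34, 4.48], [0, 2.73], [-2.66, 2.66]. Speed limits (rad/s): [2.39, 2.39, 2.79, 3.14, 3.14, 3.14].

INTERFACE

Orientations are given as a rotation vector (axis times angle).
In Python, from plant import robot gives the robot as it stands.
- The arm moves only by the tool step_arm, never from a script. Its argument "targets" is a list of rows, each an object of numbers: "tx", "ty", "tz": the shift along the tool's x, y, z in mm; "ax", "ay", "az": the turn, a rotation vector about the tool's x, y, z in rad; "grip": the closure in counts, from 0 (fully open) to 255 (shut). In form: [{"tx": .., "ty": .., "tz": .., "ax": .., "ay": .., "az": .., "grip": ..}, ...]. A call has 1 to 20 rows; each row shifts and turns the commanded pose from where the row before left it, along the tool's axes as they then stand; what a row does not reach is not made up. A row lasts 1/10 s, in which the tool goes at most 50 mm and 8.59 degrees, less where a joint would pass 70% of its speed; a pose out of reach is approached as far as the arm can. A call with a gripper value outside its range is refused whole. The fingers move at their own pace and stop on an object; "squeeze" is the grip in N (left out, the last holds). Time passes only in rows, so rows that do not move let the fingers close. It gives the time, the measured TCP pose, the force and the opening at its end, in the units of the state.
- robot.read_state(): the state, without advancing time (a new reading comes with each control period).
- robot.read_camera(name): name is "side" or "top"; returns a dict with "frame" (480x640x3 uint8, blue, green, red), "fx", "fy", "cx", "cy" (pixels), "R" (3x3) and "t" (3): a world point X has camera coordinates R X + t. Camera axes: x right, y down, z forward; pixel columns grow to the right and rows downward; lengths in m; the calibration is good to about 2 mm. A picture is of the moment at which its call begins. There is no depth.
- robot.close_job(): hands the job in, once; it reports no verdict.
The state is a dict: "t": time; "q": joint angles; "dq": joint speeds; "joint_torque": joint torques, N m; "tool_pos": TCP position; "orientation": TCP orientation; "force": force on the tool from outside, world axes, zero at the start; "wrist_torque": the same for the moment, N m; "opening": finger opening in m.
Only numpy, scipy, OpenCV 4.12 (cv2) and the standard library are available. Lean on these libraries where they do the work, as an engineer would, in place of code of your own. Each camera call takes 0.05 s, during which the arm holds its last target.

TASK

Hang the wooden bundle clamp on the drying stand: take it by the black tab above its snap hook, push the hook's sprung gate against the front bar of the stand's D-ring until the bar is inside and the gate has snapped shut, then let the clamp hang freely from the ring. The ring sits on a light neck, so work gently and feel for its height (keep the force on it below about 15 newtons), and leave the other things on the bench where they are.

Things in the scene. Friction and masses are not known exactly. Their poses are not given: they have to be found in the camera images.
- clamp: Wooden bundle clamp with a steel snap hook on top, loose, upright on the bench, about 180 g. Origin: centre of its underside; z up, x points out of the hook's gate side, y across the hook's plane. Flat-topped block 84 (x) x 40 (y) x 26 mm high, reaching 20 mm out past the gate; above it the hook, an upright loop of 8 mm bar in the x-z plane, spine at x = -22 mm, gate at x = +22 mm, inside 37 mm wide; on top a black tab.
- clamp_tab (a point): Grip point in the middle of the black tab, on the clamp's z axis, 140 mm above the clamp's underside. The tab is 24 (x) x 14 (y) mm and reaches from 110 to 154 mm above the underside.
- clamp_arch (a point): Top of the loop's inside, on the clamp's z axis, 104 mm above the underside; the ring's bar hanging here has its centre 3 mm lower.
- clamp_nose (a point): Lowest point of the hook's nose, at clamp x = +22 mm, 80 mm above the underside. The nose is 8 mm round bar that comes straight down from the arch; the gate's tip is 4 mm under it.
- clamp_loop (a point): Middle of the hook's loop, on the clamp's z axis, 68 mm above the underside: the best height of the ring's bar when pushing the gate.
- gate (a joint): Sprung gate, rad: 0 shut, grows as it swings inward to the spine, up to 1.25. A 6 mm rod hinged at its foot (clamp x +22, z 52 mm), tip at z 76 mm. Spring 0.07 N m + 0.08 per rad: with the bar 16 mm above the hinge the push takes about 4 to 9 N, lower down far more. After 20 to 25 mm of level push the bar slips past the tip (at about 0.8 rad) and the gate snaps shut behind it.
- stand: Drying stand, fixed; origin: centre of the underside of its base plate (100 x 90 x 12 mm), z up. Tube 22 mm thick with a 30 mm collar to 116 mm; from it rises a post carrying a level D-ring of 6 mm steel rod that reaches out to the stand's -x side (towards the robot). The post ends 8 mm above the ring's level. The ring's opening goes from its front bar back to stand x = -43 mm, 48 mm wide.
- under_bar (a point): Point on the bench right below the middle of the ring's front bar (stand x = -85 mm). The bar, 6 mm thick, 54 mm long, runs along the stand's y. Its height differs each time and is not measured: its centre is anywhere from 145 to 215 mm above this point. Its neck is springy: it gives up or down by about 0.7 mm per newton, but hardly at all sideways.
- spare_clamp: Bystander: a like wooden clamp block 84 x 40 x 26 mm with a low black screw knob and no hook, 44 mm high. Origin: centre of underside.
- jar: Bystander: closed amber jar, 60 mm across, 85 mm high. Origin: centre of underside.
- mallet: Bystander: hammer lying on the bench, 240 mm long.
- spool: Bystander: wooden spool, 56 mm across, 54 mm high. Origin: centre of underside.
- bodkin: Bystander: screwdriver-like bodkin lying on the bench, 180 mm long.
- mug: Bystander: blue mug, 80 mm across, 90 mm high. Origin: centre of underside.
- weight: Bystander: steel weight, 60 mm across, 66 mm high. Origin: centre of underside.
Mind the look-alikes: they are no part of the job. What is shaped like the clamp but pink or red is not meant.

How it is judged:
By the outcome, as a careful person would: the job done as asked, in the order asked, and still so for the second after the job is handed in, with the robot touching nothing.
It also fails if it takes over 58 s, if anything falls off the work surface, if the arm or the gripper's body presses on something with over 40 N, if the wrist force passes 120 N, or if a joint passes its speed limit or range.

## Working session

There is one attempt and no reset: what is moved stays moved. The work goes in short steps, Python scripts to look and compute and a tool call to move; the robot and the scene stay as the last step left them, time stands still between calls to the robot, and variables do not carry over. Pictures are saved under pics/ and viewed, and the job is handed in when it is done.

Besides the shell and the picture viewer there is one more tool, called as name(argument=value, ...) on one line, values as JSON. step_arm: Moves the arm, as the interface text tells. Its arguments: {"type":"object","properties":{"targets":{"type":"array"},"squeeze":{"type":"number"}},"required":["targets"]}

```bash
ls; mkdir -p pics
cat > h.py <<'E'
import numpy as np, cv2
from plant import robot
def shot(n,f):
    c=robot.read_camera(n); cv2.imwrite('pics/'+f,c['frame']); return c
def ray(c,u,v):
    R=np.array(c['R']);t=np.array(c['t'])
    d=R.T@np.array([(u-c['cx'])/c['fx'],(v-c['cy'])/c['fy'],1]); return -R.T@t,d
def onz(c,u,v,z):
    o,d=ray(c,u,v); return o+d*(z-o[2])/d[2]
def proj(c,X):
    p=np.array(c['R'])@np.array(X)+np.array(c['t']); return np.array([c['fx']*p[0]/p[2]+c['cx'],c['fy']*p[1]/p[2]+c['cy']])
E
python3 - <<'E'
from h import *
import pickle
for n in('top','side'):
    c=shot(n,n+'1.png'); pickle.dump(c,open(n+'1.pkl','wb'))
    print(n,c['fx'],c['cx'],c['cy'],-np.array(c['R']).T@np.array(c['t']),np.round(c['R'],3).tolist())
s=robot.read_state(); print(s['t'],s['tool_pos'],s['orientation'],s['force'],s['opening'])
E
```

```text
pics
top 535.9982132796486 317.12339198752176 239.6485130418368 [0.3854736  0.00456746 1.37888928] [[0.004, -1.0, -0.023], [-0.996, -0.002, -0.093], [0.093, 0.024, -0.995]]
side 600.5444860764503 316.3648855660737 240.95825334547362 [-0.10817325  0.66176874  1.13739274] [[-0.716, -0.698, 0.014], [-0.534, 0.535, -0.654], [0.449, -0.476, -0.756]]
0.1 [ 0.16157214 -0.57734416  0.23171056] [-3.11079524e+00 -4.26961553e-01  1.17344334e-04] [0.23486038 0.233148   0.13660419] 0.09289389906795009
```

View pics/top1.png

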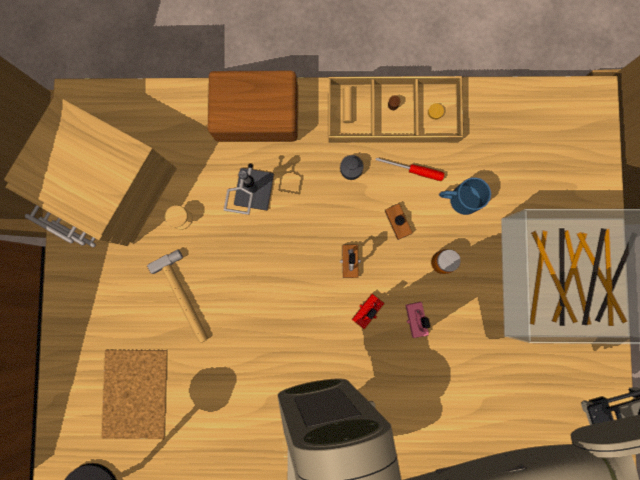

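View pics/side1.png

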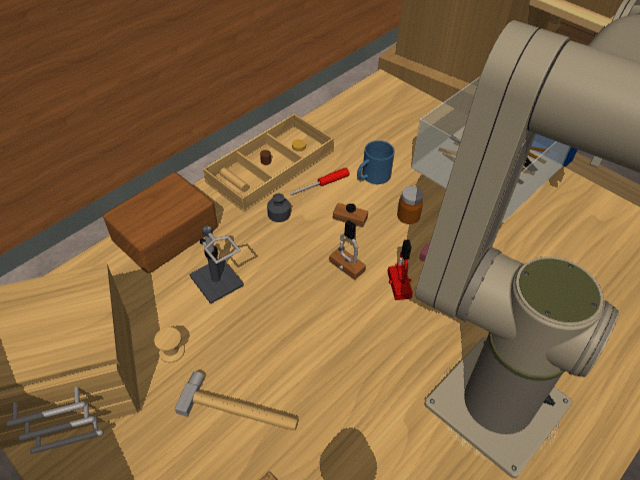

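Things that could be taken for the clamp (top view): the brown block with a hook at (351,260), a red look-alike at (368,311), a pink look-alike at (418,320), and the spare clamp with a low knob at (399,221). The brown one at (351,260) fits the description, so I'll check it in a close crop.

Run:
```python
import cv2,numpy as np
a=cv2.imread('pics/top1.png');b=cv2.imread('pics/side1.png')
A=cv2.resize(a[225:295,310:400],None,fx=4.4,fy=4.4,interpolation=cv2.INTER_CUBIC)
B=cv2.resize(b[195:285,315:385],None,fx=3.42,fy=3.42,interpolation=cv2.INTER_CUBIC)
C=cv2.resize(a[150:225,215:310],None,fx=4,fy=4,interpolation=cv2.INTER_CUBIC)
D=cv2.resize(b[215:305,180:270],None,fx=3.3,fy=3.3,interpolation=cv2.INTER_CUBIC)
o=np.zeros((620,800,3),np.uint8)
for im,x,y in((A,0,0),(B,400,0),(C,0,312),(D,400,312)):
    h,w=im.shape[:2]; h=min(h,620-y);w=min(w,800-x);o[y:y+h,x:x+w]=im[:h,:w]
cv2.imwrite('pics/crop1.png',o[:600])
```

```text
(no output)
```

View pics/crop1.png

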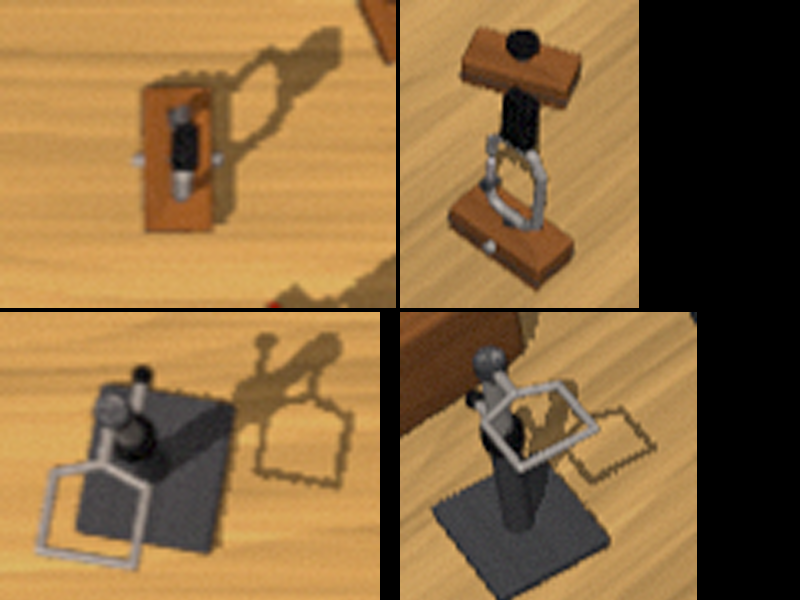

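The crops confirm it: brown block, steel loop and black tab. The nose/gate gap is on the left of the loop in the side view, which is +x, towards the stand. The D-ring's front bar is its lower-left edge in the top crop, facing the robot. Next I'll measure them.

Run:
```python
from h import *
import pickle
T=pickle.load(open('top1.pkl','rb'));S=pickle.load(open('side1.pkl','rb'))
def tri(p,q):
    o1,d1=ray(T,*p);o2,d2=ray(S,*q)
    s=np.linalg.lstsq(np.c_[d1,-d2],o2-o1,rcond=None)[0]
    a=o1+s[0]*d1;b=o2+s[1]*d2; return np.round((a+b)/2,4),round(np.linalg.norm(a-b)*1000,1)
def comps(c,roi,f):
    x0,y0,x1,y1=roi; m=np.zeros(c['frame'].shape[:2],np.uint8)
    m[y0:y1,x0:x1]=f(c['frame'][y0:y1,x0:x1].astype(int))*255
    n,l,st,ce=cv2.connectedComponentsWithStats(m); return m,st[1:],ce[1:]
dark=lambda a:(a.max(2)<45)
br=lambda a:(a[:,:,2]-a[:,:,0]>60)&(a[:,:,1]<0.62*a[:,:,2])&(a[:,:,2]<190)
m,st,ce=comps(T,(335,235,366,285),br)
cn=max(cv2.findContours(m,0,1)[0],key=cv2.contourArea); r=cv2.minAreaRect(cv2.convexHull(cn)); print('block',r)
pts=[onz(T,*p,0.026) for p in cv2.boxPoints(r)]; print(np.round(pts,4).tolist(),np.round(np.mean(pts,0),4),[round(float(np.linalg.norm(pts[i]-pts[i-1])),4) for i in range(4)])
for n,c,roi in(('T',T,(340,240,362,275)),('S',S,(338,210,362,245))):
    m,st,ce=comps(c,roi,dark); print(n,'tab',st.tolist(),ce.round(1).tolist())
m,st,ce=comps(T,(225,160,280,215),lambda a:(a.max(2)<95)&(a.max(2)-a.min(2)<25))
cn=max(cv2.findContours(m,0,1)[0],key=cv2.contourArea); r=cv2.minAreaRect(cn);print('base',r)
pts=[onz(T,*p,0.012) for p in cv2.boxPoints(r)]; print(np.round(pts,4).tolist(),np.round(np.mean(pts,0),4))
# ring corners from crop reading: crop C scale4 off(215,150) y0=312 ; D scale3.3 off(180,215)
C=lambda x,y:(215+x/4-.4,150+(y-312)/4-.4); D=lambda x,y:(180+(x-400)/3.3-.35,215+(y-312)/3.3-.35)
for p,q in(((40,550),(520,468)),((136,567),(596,430)),((148,488),(562,386)),((54,470),(486,424))):
    print('ring',tri(C(*p),D(*q)))
A=lambda x,y:(310+x/4.4-.4,225+y/4.4-.4);B=lambda x,y:(315+(x-400)/3.42-.4,195+y/3.42-.4)
print('tabtop',tri(A(185,147),B(521,93)))
```

```text
block ((350.0, 261.0), (32.0, 14.0), 90.0)
[[0.4981, -0.0289, 0.026], [0.4982, -0.0643, 0.026], [0.4174, -0.064, 0.026], [0.4173, -0.0289, 0.026]] [ 0.4577 -0.0465  0.026 ] [0.0808, 0.0354, 0.0808, 0.0352]
T tab [[349, 253, 6, 11, 51]] [[351.8, 258.0]]
S tab [[347, 210, 8, 2, 13], [344, 220, 12, 20, 159]] [[350.3, 210.4], [349.6, 229.5]]
base ((253.5675811767578, 188.5946044921875), (33.53739547729492, 37.154170989990234), 9.462321281433105)
[[0.6047, 0.2526, 0.012], [0.7011, 0.2384, 0.012], [0.6864, 0.1519, 0.012], [0.5903, 0.1666, 0.012]] [0.6456 0.2023 0.012 ]
ring (array([0.5666, 0.2435, 0.1786]), np.float64(0.1))
ring (array([0.5574, 0.1891, 0.177 ]), np.float64(0.7))
ring (array([0.6013, 0.1817, 0.1782]), np.float64(2.5))
ring (array([0.6119, 0.2358, 0.177 ]), np.float64(2.8))
tabtop (array([ 0.4572, -0.0451,  0.1621]), np.float64(0.1))
```

Run:
```python
from h import *
from scipy.spatial.transform import Rotation as R
import pickle
T=pickle.load(open('top1.pkl','rb'));S=pickle.load(open('side1.pkl','rb'))
s=robot.read_state();M=R.from_rotvec(s['orientation']);print(M.as_matrix().round(3))
G=np.array([[1,0,0],[0,-1,0],[0,0,-1.]])
print('turn',(M.inv()*R.from_matrix(G)).as_rotvec().round(4))
print('tabT',onz(T,351.8,258,.154),'tabS mid side face',onz(S,349.6,229.5,.132))
for y,z in((-.0465,.154),(-.0465,.11)):
  print(proj(T,[.4577,y,z]),proj(S,[.4577,y,z]))
f=cv2.resize(T['frame'][235:290,335:370],None,fx=8,fy=8,interpolation=cv2.INTER_CUBIC).astype(int)
m=((f[:,:,2]-f[:,:,0]>60)&(f[:,:,1]<0.62*f[:,:,2])&(f[:,:,2]<190)).astype(np.uint8)
cn=max(cv2.findContours(m,0,1)[0],key=cv2.contourArea);r=cv2.minAreaRect(cn);print(r)
u,v=r[0][0]/8+335-.44,r[0][1]/8+235-.44;print(u,v,onz(T,u,v,.02))
```

```text
[[ 0.963  0.269 -0.   ]
 [ 0.269 -0.963  0.002]
 [ 0.    -0.002 -1.   ]]
turn [-1.600e-03  1.000e-04  2.728e-01]
tabT [ 0.45766319 -0.04580366  0.154     ] tabS mid side face [ 0.45944296 -0.04874609  0.132     ]
[352.10509339 257.98471347] [350.0569012 223.8257511]
[351.3312666  259.07765488] [348.96456404 236.87825302]
((124.54122161865234, 208.93148803710938), (262.7249450683594, 122.25361633300781), 89.02897644042969)
350.12765270233155 260.6764360046387 [ 0.45875947 -0.04706812  0.02      ]
```

step_arm(targets=[{"tz": -20,"grip": 0},{"tz": -20,"az": 0},{"az": 0.1364},{"az": 0.1364},{"tx": 10,"ty": -19},{"tx": 20,"ty": -36},{"tx": 20,"ty": -36},{"tx": 20,"ty": -36},{"tx": 20,"ty": -36},{"tx": 20,"ty": -36},{"tx": 20,"ty": -36},{"tx": 20,"ty": -36},{"tx": 20,"ty": -36},{"tx": 20,"ty": -36},{"tx": 20,"ty": -36},{"tx": 20,"ty": -36},{"tx": 20,"ty": -36},{"tx": 20,"ty": -36},{"tx": 20,"ty": -36},{"tx": 6,"ty": -8}])

```text
schema error: expected keys tx, ty, tz, ax, ay, az, grip
```

Run:
```python
from h import *
s=robot.read_state();print(s['t'],s['tool_pos'],s['orientation'],s['force'],s['opening'])
shot('side','side2.png');shot('top','top2.png')
```

```text
0.1 [ 0.16157214 -0.57734416  0.23171056] [-3.11079524e+00 -4.26961553e-01  1.17344334e-04] [0.23486038 0.233148   0.13660419] 0.09289389906795009
```

View pics/side2.png

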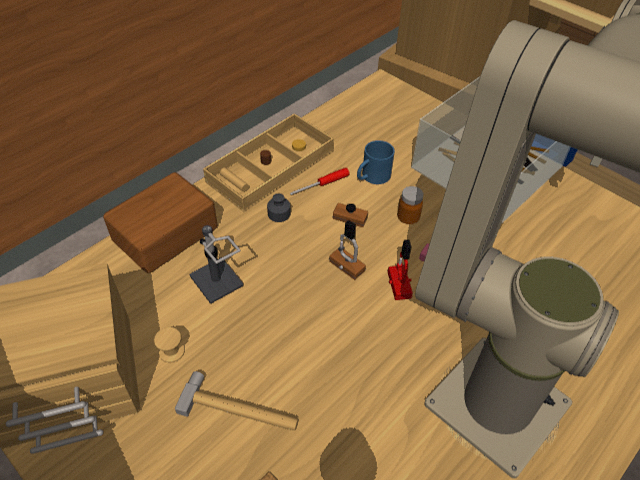

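The call was refused because every row needs all seven keys, so the picture is unchanged. I'll send it again in full.

step_arm(targets=[{"tx": 0,"ty": 0,"tz": -20,"ax": 0,"ay": 0,"az": 0,"grip": 0},{"tx": 0,"ty": 0,"tz": -20,"ax": 0,"ay": 0,"az": 0,"grip": 0},{"tx": 0,"ty": 0,"tz": 0,"ax": 0,"ay": 0,"az": 0.1364,"grip": 0},{"tx": 0,"ty": 0,"tz": 0,"ax": 0,"ay": 0,"az": 0.1364,"grip": 0},{"tx": 10,"ty": -19,"tz": 0,"ax": 0,"ay": 0,"az": 0,"grip": 0},{"tx": 20,"ty": -36,"tz": 0,"ax": 0,"ay": 0,"az": 0,"grip": 0},{"tx": 20,"ty": -36,"tz": 0,"ax": 0,"ay": 0,"az": 0,"grip": 0},{"tx": 20,"ty": -36,"tz": 0,"ax": 0,"ay": 0,"az": 0,"grip": 0},{"tx": 20,"ty": -36,"tz": 0,"ax": 0,"ay": 0,"az": 0,"grip": 0},{"tx": 20,"ty": -36,"tz": 0,"ax": 0,"ay": 0,"az": 0,"grip": 0},{"tx": 20,"ty": -36,"tz": 0,"ax": 0,"ay": 0,"az": 0,"grip": 0},{"tx": 20,"ty": -36,"tz": 0,"ax": 0,"ay": 0,"az": 0,"grip": 0},{"tx": 20,"ty": -36,"tz": 0,"ax": 0,"ay": 0,"az": 0,"grip": 0},{"tx": 20,"ty": -36,"tz": 0,"ax": 0,"ay": 0,"az": 0,"grip": 0},{"tx": 20,"ty": -36,"tz": 0,"ax": 0,"ay": 0,"az": 0,"grip": 0},{"tx": 20,"ty": -36,"tz": 0,"ax": 0,"ay": 0,"az": 0,"grip": 0},{"tx": 20,"ty": -36,"tz": 0,"ax": 0,"ay": 0,"az": 0,"grip": 0},{"tx": 20,"ty": -36,"tz": 0,"ax": 0,"ay": 0,"az": 0,"grip": 0},{"tx": 20,"ty": -36,"tz": 0,"ax": 0,"ay": 0,"az": 0,"grip": 0},{"tx": 6,"ty": -8,"tz": 0,"ax": 0,"ay": 0,"az": 0,"grip": 0}])

```text
t: 2.2
tool_pos: [0.4586, -0.0435, 0.2725]
orientation: [-3.14, -0.006, -0.0]
force: [-0.1, -0.0, 0.0]
opening: 0.0933
```

Run:
```python
from h import *
shot('side','side3.png');shot('top','top3.png')
s=robot.read_state();print(s['t'],s['tool_pos'],s['orientation'],s['force'],s['opening'])
```

```text
2.3 [ 0.4579298  -0.04574132  0.27233723] [-3.14156719e+00 -4.73861967e-03  1.10545851e-03] [-0.81918751 -0.23493117 -0.32492955] 0.0933002654724198
```

View pics/side3.png

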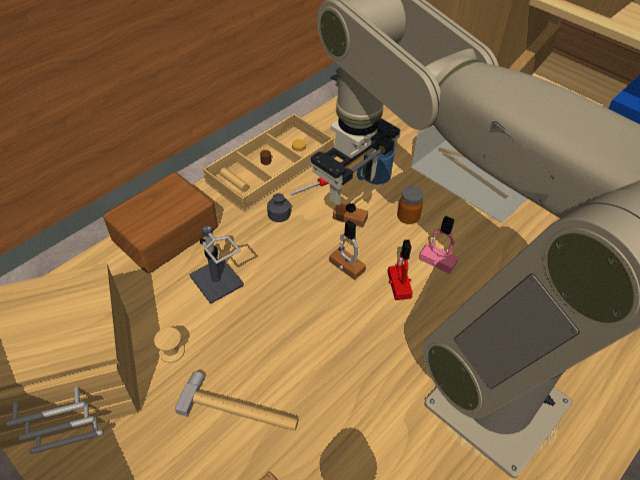

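The gripper is over the brown clamp (tab at about (350,228)), with the fingers at about (340,190), and nothing else has moved. Now I'll descend and grip.

step_arm(targets=[{"tx": 0,"ty": 0,"tz": 20,"ax": 0,"ay": 0,"az": 0,"grip": 0},{"tx": 0,"ty": 0,"tz": 25,"ax": 0,"ay": 0,"az": 0,"grip": 0},{"tx": 0,"ty": 0,"tz": 25,"ax": 0,"ay": 0,"az": 0,"grip": 0},{"tx": 0,"ty": 0,"tz": 20,"ax": 0,"ay": 0,"az": 0,"grip": 0},{"tx": 0,"ty": 0,"tz": 20,"ax": 0,"ay": 0,"az": 0,"grip": 0},{"tx": 0,"ty": 0,"tz": 17,"ax": 0,"ay": 0,"az": 0,"grip": 0},{"tx": 0,"ty": 0,"tz": 10,"ax": 0,"ay": 0,"az": 0,"grip": 0},{"tx": 0,"ty": 0,"tz": 0,"ax": 0,"ay": 0,"az": 0,"grip": 120},{"tx": 0,"ty": 0,"tz": 0,"ax": 0,"ay": 0,"az": 0,"grip": 160},{"tx": 0,"ty": 0,"tz": 0,"ax": 0,"ay": 0,"az": 0,"grip": 180},{"tx": 0,"ty": 0,"tz": 0,"ax": 0,"ay": 0,"az": 0,"grip": 200},{"tx": 0,"ty": 0,"tz": 0,"ax": 0,"ay": 0,"az": 0,"grip": 220},{"tx": 0,"ty": 0,"tz": 0,"ax": 0,"ay": 0,"az": 0,"grip": 255},{"tx": 0,"ty": 0,"tz": 0,"ax": 0,"ay": 0,"az": 0,"grip": 255},{"tx": 0,"ty": 0,"tz": 0,"ax": 0,"ay": 0,"az": 0,"grip": 255},{"tx": 0,"ty": 0,"tz": 0,"ax": 0,"ay": 0,"az": 0,"grip": 255},{"tx": 0,"ty": 0,"tz": 0,"ax": 0,"ay": 0,"az": 0,"grip": 255},{"tx": 0,"ty": 0,"tz": 0,"ax": 0,"ay": 0,"az": 0,"grip": 255}], squeeze=40)

```text
t: 4.1
tool_pos: [0.4577, -0.0468, 0.1356]
orientation: [-3.142, -0.0, 0.0]
force: [-0.1, 0.4, 0.2]
opening: 0.0137
```

Run:
```python
from h import *
c=shot('side','side4.png')
cv2.imwrite('pics/side4c.png',cv2.resize(c['frame'][130:310,260:440],None,fx=3.3,fy=3.3))
s=robot.read_state();print(s['t'],s['tool_pos'],s['orientation'],s['force'],s['opening'])
```

```text
4.15 [ 0.4576366  -0.04678171  0.13558075] [-3.14154660e+00 -1.49902597e-05  1.40590346e-04] [-0.09868579  0.00867407 -0.42516992] 0.013726925588349238
```

View pics/side4c.png

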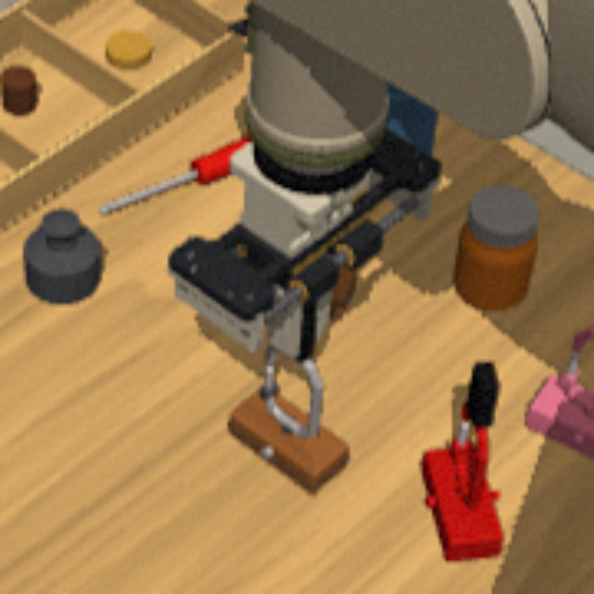

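The clamp is held by the tab (13.7 mm opening), upright, and the bystanders are undisturbed. I'll lift it, carry it to 45 mm short of the feeling position, and turn it to the stand's yaw (about -9°).

step_arm(targets=[{"tx": 0,"ty": 0,"tz": -10,"ax": 0,"ay": 0,"az": 0,"grip": 255},{"tx": 0,"ty": 0,"tz": -25,"ax": 0,"ay": 0,"az": 0,"grip": 255},{"tx": 0,"ty": 0,"tz": -25,"ax": 0,"ay": 0,"az": 0,"grip": 255},{"tx": 0,"ty": 0,"tz": -25,"ax": 0,"ay": 0,"az": 0,"grip": 255},{"tx": 0,"ty": 0,"tz": -25,"ax": 0,"ay": 0,"az": 0,"grip": 255},{"tx": 0,"ty": 0,"tz": -20,"ax": 0,"ay": 0,"az": 0,"grip": 255},{"tx": 1,"ty": -15,"tz": -4,"ax": 0,"ay": 0,"az": 0,"grip": 255},{"tx": 3,"ty": -30,"tz": 0,"ax": 0,"ay": 0,"az": 0,"grip": 255},{"tx": 3,"ty": -30,"tz": 0,"ax": 0,"ay": 0,"az": 0,"grip": 255},{"tx": 3,"ty": -30,"tz": 0,"ax": 0,"ay": 0,"az": 0,"grip": 255},{"tx": 3,"ty": -30,"tz": 0,"ax": 0,"ay": 0,"az": 0,"grip": 255},{"tx": 3,"ty": -30,"tz": 0,"ax": 0,"ay": 0,"az": 0,"grip": 255},{"tx": 3,"ty": -30,"tz": 0,"ax": 0,"ay": 0,"az": 0,"grip": 255},{"tx": 3,"ty": -30,"tz": 0,"ax": 0,"ay": 0,"az": 0,"grip": 255},{"tx": 2,"ty": -30,"tz": 0,"ax": 0,"ay": 0,"az": 0,"grip": 255},{"tx": 0,"ty": -20,"tz": 0,"ax": 0,"ay": 0,"az": 0,"grip": 255},{"tx": 0,"ty": 0,"tz": 0,"ax": 0,"ay": 0,"az": 0.0785,"grip": 255},{"tx": 0,"ty": 0,"tz": 0,"ax": 0,"ay": 0,"az": 0.0785,"grip": 255},{"tx": 0,"ty": 0,"tz": 0,"ax": 0,"ay": 0,"az": 0,"grip": 255},{"tx": 0,"ty": 0,"tz": 0,"ax": 0,"ay": 0,"az": 0,"grip": 255}])

```text
t: 6.15
tool_pos: [0.4816, 0.2281, 0.27]
orientation: [-3.132, 0.243, -0.0]
force: [-0.0, 0.4, -1.5]
opening: 0.0136
```

Run:
```python
from h import *
import pickle
o=[]
for n in('side','top'):
    c=shot(n,n+'5.png');pickle.dump(c,open(n+'5.pkl','wb'))
    im=c['frame'][150:310,130:330] if n=='side' else c['frame'][120:280,180:380]
    o.append(cv2.resize(im,None,fx=2*1.9,fy=2*1.8)[:300*2,:] if 0 else cv2.resize(im,(400,320),interpolation=2))
cv2.imwrite('pics/c5.png',np.hstack(o))
s=robot.read_state();print(s['t'],s['tool_pos'],s['orientation'],s['force'],s['opening'])
```

```text
6.25 [0.48171863 0.22801275 0.26987627] [-3.13205154e+00  2.44027615e-01 -2.11582343e-04] [ 0.81987502 -0.40596579 -1.35777419] 0.014162956992137384
```

View pics/c5.png

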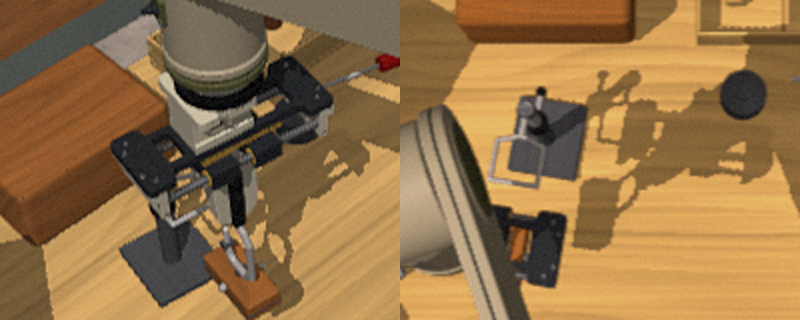

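The clamp is held upright in front of the ring and clear of it; the block is near (240,285) in the side crop. I'll move forward 45 mm so the block's lip sits under the bar.

step_arm(targets=[{"tx": 10,"ty": 0,"tz": 0,"ax": 0,"ay": 0,"az": 0,"grip": 255},{"tx": 10,"ty": 0,"tz": 0,"ax": 0,"ay": 0,"az": 0,"grip": 255},{"tx": 10,"ty": 0,"tz": 0,"ax": 0,"ay": 0,"az": 0,"grip": 255},{"tx": 8,"ty": 0,"tz": 0,"ax": 0,"ay": 0,"az": 0,"grip": 255},{"tx": 7,"ty": 0,"tz": 0,"ax": 0,"ay": 0,"az": 0,"grip": 255},{"tx": 0,"ty": 0,"tz": 0,"ax": 0,"ay": 0,"az": 0,"grip": 255},{"tx": 0,"ty": 0,"tz": 0,"ax": 0,"ay": 0,"az": 0,"grip": 255}])

```text
t: 6.95
tool_pos: [0.5262, 0.2211, 0.2694]
orientation: [3.132, -0.247, -0.001]
force: [-0.4, 0.2, -1.9]
opening: 0.0136
```

Run:
```python
from h import *
c=shot('side','side6.png')
cv2.imwrite('pics/c6.png',cv2.resize(c['frame'][180:310,150:310],(800,600),interpolation=2)[:600])
s=robot.read_state();print(s['t'],s['tool_pos'],s['orientation'],s['force'],s['opening'])
```

```text
7.0 [0.52598585 0.22117632 0.26950618] [ 3.13185265e+00 -2.46422920e-01 -6.83113840e-04] [-0.19561487  0.39254112 -1.73843706] 0.013724713210370741
```

View pics/c6.png

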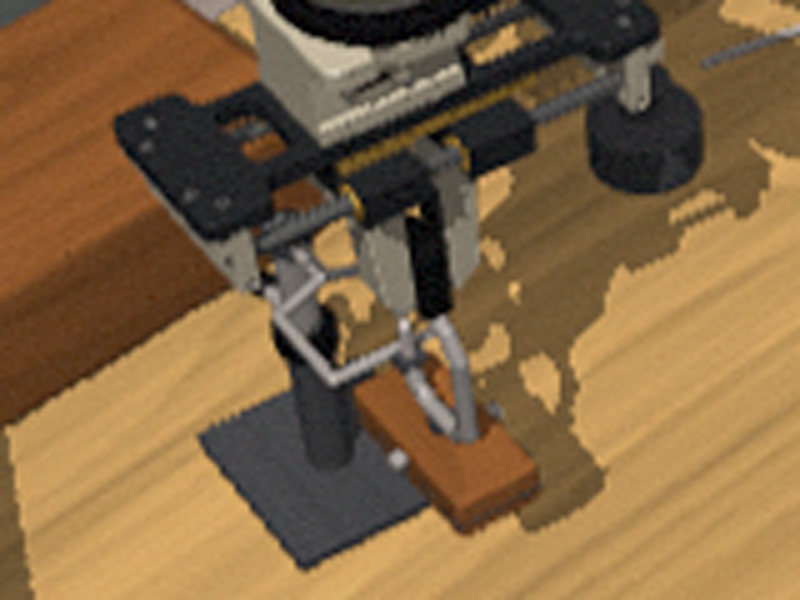

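The front bar runs from about (335,380) to (410,345) just above the block's gate-side lip, and nothing touches (force is about -1.8 N, the clamp's weight). I'll raise the clamp slowly and feel for the bar.

step_arm(targets=[{"tx": 0,"ty": 0,"tz": -3,"ax": 0,"ay": 0,"az": 0,"grip": 255},{"tx": 0,"ty": 0,"tz": -3,"ax": 0,"ay": 0,"az": 0,"grip": 255},{"tx": 0,"ty": 0,"tz": -2,"ax": 0,"ay": 0,"az": 0,"grip": 255},{"tx": 0,"ty": 0,"tz": -2,"ax": 0,"ay": 0,"az": 0,"grip": 255},{"tx": 0,"ty": 0,"tz": 0,"ax": 0,"ay": 0,"az": 0,"grip": 255}])

```text
t: 7.5
tool_pos: [0.5263, 0.2212, 0.2802]
orientation: [-3.132, 0.246, -0.001]
force: [-0.9, -0.2, -1.6]
opening: 0.014
```

step_arm(targets=[{"tx": 0,"ty": 0,"tz": -1,"ax": 0,"ay": 0,"az": 0,"grip": 255},{"tx": 0,"ty": 0,"tz": -1,"ax": 0,"ay": 0,"az": 0,"grip": 255},{"tx": 0,"ty": 0,"tz": 0,"ax": 0,"ay": 0,"az": 0,"grip": 255}])

```text
t: 7.8
tool_pos: [0.5262, 0.2212, 0.2818]
orientation: [-3.132, 0.246, -0.0]
force: [-0.3, -0.5, -1.4]
opening: 0.0135
```

step_arm(targets=[{"tx": 0,"ty": 0,"tz": -1,"ax": 0,"ay": 0,"az": 0,"grip": 255},{"tx": 0,"ty": 0,"tz": -1,"ax": 0,"ay": 0,"az": 0,"grip": 255},{"tx": 0,"ty": 0,"tz": 0,"ax": 0,"ay": 0,"az": 0,"grip": 255}])

```text
t: 8.1
tool_pos: [0.5262, 0.2212, 0.2838]
orientation: [-3.132, 0.246, -0.0]
force: [-0.2, -0.2, -1.4]
opening: 0.0137
```

step_arm(targets=[{"tx": 0,"ty": 0,"tz": -1,"ax": 0,"ay": 0,"az": 0,"grip": 255},{"tx": 0,"ty": 0,"tz": -1,"ax": 0,"ay": 0,"az": 0,"grip": 255},{"tx": 0,"ty": 0,"tz": 0,"ax": 0,"ay": 0,"az": 0,"grip": 255}])

```text
t: 8.4
tool_pos: [0.5261, 0.2211, 0.2855]
orientation: [3.132, -0.246, -0.0]
force: [1.3, 0.5, -4.0]
opening: 0.014
```

step_arm(targets=[{"tx": 0,"ty": 0,"tz": -1,"ax": 0,"ay": 0,"az": 0,"grip": 255},{"tx": 0,"ty": 0,"tz": -1,"ax": 0,"ay": 0,"az": 0,"grip": 255},{"tx": 0,"ty": 0,"tz": 0,"ax": 0,"ay": 0,"az": 0,"grip": 255}])

```text
t: 8.7
tool_pos: [0.5261, 0.2211, 0.2874]
orientation: [3.132, -0.246, -0.001]
force: [1.5, 1.1, -5.2]
opening: 0.0138
```

Contact starts at TCP z ≈ 0.2844, which puts the bar centre at ≈ 0.178 m, the same as the camera triangulation. For the bar to sit at clamp z = 68 mm the TCP needs to be at 0.2454, so I go down 42 mm and then push gently.

step_arm(targets=[{"tx": 0,"ty": 0,"tz": 4,"ax": 0,"ay": 0,"az": 0,"grip": 255},{"tx": 0,"ty": 0,"tz": 8,"ax": 0,"ay": 0,"az": 0,"grip": 255},{"tx": 0,"ty": 0,"tz": 10,"ax": 0,"ay": 0,"az": 0,"grip": 255},{"tx": 0,"ty": 0,"tz": 10,"ax": 0,"ay": 0,"az": 0,"grip": 255},{"tx": 0,"ty": 0,"tz": 8,"ax": 0,"ay": 0,"az": 0,"grip": 255},{"tx": 0,"ty": 0,"tz": 2,"ax": 0,"ay": 0,"az": 0,"grip": 255},{"tx": 0,"ty": 0,"tz": 0,"ax": 0,"ay": 0,"az": 0,"grip": 255},{"tx": 0,"ty": 0,"tz": 0,"ax": 0,"ay": 0,"az": 0,"grip": 255}])

```text
t: 9.5
tool_pos: [0.5263, 0.2212, 0.246]
orientation: [-3.132, 0.246, -0.001]
force: [0.2, 1.0, -1.4]
opening: 0.0137
```

Run:
```python
from h import *
c=shot('side','side7.png')
cv2.imwrite('pics/c7.png',cv2.resize(c['frame'][180:310,150:310],(800,600),interpolation=2)[:600])
s=robot.read_state();print(s['t'],s['tool_pos'],s['orientation'],s['force'],s['opening'])
```

```text
9.55 [0.52640745 0.22123792 0.24624626] [-3.13157152e+00  2.46328588e-01 -1.34442763e-03] [-0.68008603  0.69144522 -1.50164306] 0.013781621086934414
```

View pics/c7.png

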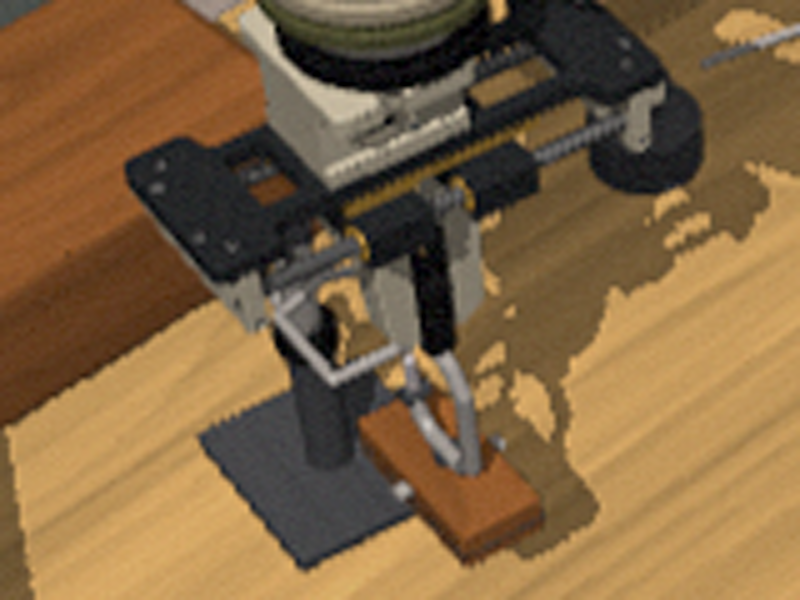

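The hook's gate is right in front of the bar, with the nose at (410,360), near the middle of the bar's length. Now I push.

step_arm(targets=[{"tx": 3,"ty": 0,"tz": 0.5,"ax": 0,"ay": 0,"az": 0,"grip": 255},{"tx": 3,"ty": 0,"tz": 0,"ax": 0,"ay": 0,"az": 0,"grip": 255},{"tx": 2,"ty": 0,"tz": 0,"ax": 0,"ay": 0,"az": 0,"grip": 255},{"tx": 2,"ty": 0,"tz": 0,"ax": 0,"ay": 0,"az": 0,"grip": 255},{"tx": 2,"ty": 0,"tz": 0,"ax": 0,"ay": 0,"az": 0,"grip": 255},{"tx": 0,"ty": 0,"tz": 0,"ax": 0,"ay": 0,"az": 0,"grip": 255}])

```text
t: 10.15
tool_pos: [0.5372, 0.2194, 0.2446]
orientation: [3.132, -0.246, -0.004]
force: [-4.7, 1.5, -0.1]
opening: 0.0139
```

step_arm(targets=[{"tx": 2,"ty": 0,"tz": 0,"ax": 0,"ay": 0,"az": 0,"grip": 255},{"tx": 2,"ty": 0,"tz": 0,"ax": 0,"ay": 0,"az": 0,"grip": 255},{"tx": 0,"ty": 0,"tz": 0,"ax": 0,"ay": 0,"az": 0,"grip": 255}])

```text
t: 10.45
tool_pos: [0.5408, 0.2188, 0.2445]
orientation: [3.132, -0.246, -0.005]
force: [-6.8, 0.5, -1.1]
opening: 0.0137
```

The force is 5–7 N, as expected for the gate opening. I'll keep going.

step_arm(targets=[{"tx": 2,"ty": 0,"tz": 0,"ax": 0,"ay": 0,"az": 0,"grip": 255},{"tx": 2,"ty": 0,"tz": 0,"ax": 0,"ay": 0,"az": 0,"grip": 255},{"tx": 0,"ty": 0,"tz": 0,"ax": 0,"ay": 0,"az": 0,"grip": 255}])

```text
t: 10.75
tool_pos: [0.5445, 0.2182, 0.2441]
orientation: [3.132, -0.246, -0.006]
force: [-6.7, 0.9, -1.7]
opening: 0.0139
```

step_arm(targets=[{"tx": 2,"ty": 0,"tz": 0,"ax": 0,"ay": 0,"az": 0,"grip": 255},{"tx": 2,"ty": 0,"tz": 0,"ax": 0,"ay": 0,"az": 0,"grip": 255},{"tx": 0,"ty": 0,"tz": 0,"ax": 0,"ay": 0,"az": 0,"grip": 255}])

```text
t: 11.05
tool_pos: [0.5484, 0.2176, 0.2438]
orientation: [3.131, -0.246, -0.007]
force: [-6.0, 1.6, -2.8]
opening: 0.0137
```

step_arm(targets=[{"tx": 2,"ty": 0,"tz": 0,"ax": 0,"ay": 0,"az": 0,"grip": 255},{"tx": 2,"ty": 0,"tz": 0,"ax": 0,"ay": 0,"az": 0,"grip": 255},{"tx": 0,"ty": 0,"tz": 0,"ax": 0,"ay": 0,"az": 0,"grip": 255}])

```text
t: 11.35
tool_pos: [0.5527, 0.2168, 0.2436]
orientation: [3.131, -0.246, -0.006]
force: [-4.1, 0.7, -5.5]
opening: 0.0141
```

step_arm(targets=[{"tx": 2,"ty": 0,"tz": 0,"ax": 0,"ay": 0,"az": 0,"grip": 255},{"tx": 1,"ty": 0,"tz": 0,"ax": 0,"ay": 0,"az": 0,"grip": 255},{"tx": 0,"ty": 0,"tz": 0,"ax": 0,"ay": 0,"az": 0,"grip": 255}])

```text
t: 11.65
tool_pos: [0.5579, 0.2162, 0.2461]
orientation: [-3.131, 0.247, -0.004]
force: [0.7, 0.2, -0.6]
opening: 0.0138
```

Run:
```python
from h import *
c=shot('side','side8.png')
cv2.imwrite('pics/c8.png',cv2.resize(c['frame'][200:300,180:290],(800,600),interpolation=2)[:600])
s=robot.read_state();print(s['t'],s['tool_pos'],s['orientation'],s['force'],s['opening'])
```

```text
11.7 [0.55773475 0.21624382 0.24612394] [-3.13131957  0.24690753 -0.00383117] [-0.16178097  0.13203682 -1.2066873 ] 0.013990454488625167
```

View pics/c8.png

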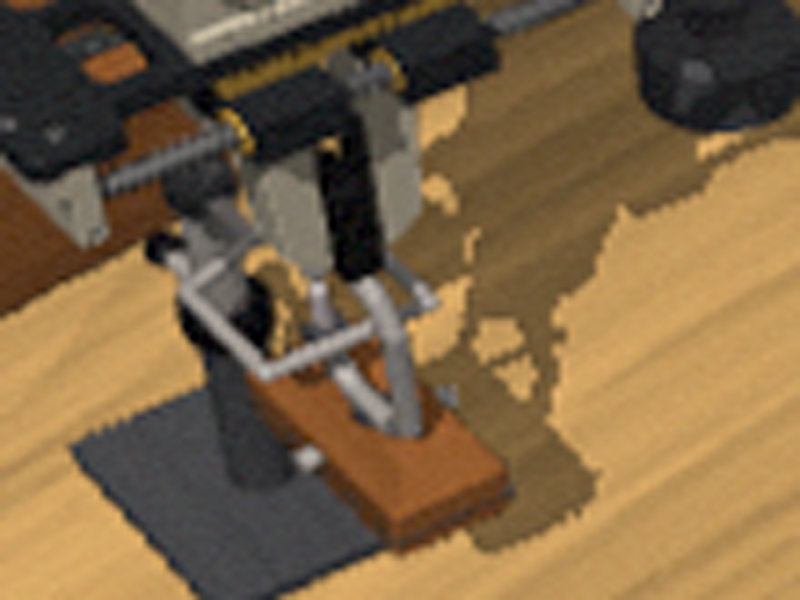

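The force has dropped to just the clamp's weight. The bar passes between nose and spine, crossing the loop from (265,370) to (435,300), so it is inside. I'll centre it and lower by about 34 mm, feeling for the arch.

step_arm(targets=[{"tx": 3,"ty": 0,"tz": 3,"ax": 0,"ay": 0,"az": 0,"grip": 255},{"tx": 0,"ty": 0,"tz": 6,"ax": 0,"ay": 0,"az": 0,"grip": 255},{"tx": 0,"ty": 0,"tz": 6,"ax": 0,"ay": 0,"az": 0,"grip": 255},{"tx": 0,"ty": 0,"tz": 6,"ax": 0,"ay": 0,"az": 0,"grip": 255},{"tx": 0,"ty": 0,"tz": 5,"ax": 0,"ay": 0,"az": 0,"grip": 255},{"tx": 0,"ty": 0,"tz": 3,"ax": 0,"ay": 0,"az": 0,"grip": 255},{"tx": 0,"ty": 0,"tz": 0,"ax": 0,"ay": 0,"az": 0,"grip": 255},{"tx": 0,"ty": 0,"tz": 0,"ax": 0,"ay": 0,"az": 0,"grip": 255}])

```text
t: 12.5
tool_pos: [0.5597, 0.2159, 0.2162]
orientation: [-3.132, 0.246, -0.0]
force: [-0.3, 0.5, -0.4]
opening: 0.0136
```

step_arm(targets=[{"tx": 0,"ty": 0,"tz": 2,"ax": 0,"ay": 0,"az": 0,"grip": 255},{"tx": 0,"ty": 0,"tz": 1,"ax": 0,"ay": 0,"az": 0,"grip": 255},{"tx": 0,"ty": 0,"tz": 0,"ax": 0,"ay": 0,"az": 0,"grip": 255},{"tx": 0,"ty": 0,"tz": 0,"ax": 0,"ay": 0,"az": 0,"grip": 255}])

```text
t: 12.9
tool_pos: [0.5597, 0.2158, 0.2132]
orientation: [-3.132, 0.246, -0.0]
force: [0.5, -0.8, -1.1]
opening: 0.014
```

step_arm(targets=[{"tx": 0,"ty": 0,"tz": 1,"ax": 0,"ay": 0,"az": 0,"grip": 255},{"tx": 0,"ty": 0,"tz": 1,"ax": 0,"ay": 0,"az": 0,"grip": 255},{"tx": 0,"ty": 0,"tz": 0,"ax": 0,"ay": 0,"az": 0,"grip": 255},{"tx": 0,"ty": 0,"tz": 0,"ax": 0,"ay": 0,"az": 0,"grip": 255}])

```text
t: 13.3
tool_pos: [0.5598, 0.2159, 0.2113]
orientation: [-3.132, 0.246, -0.001]
force: [-0.7, -0.7, 0.2]
opening: 0.0136
```

Run:
```python
from h import *
c=shot('side','side9.png')
cv2.imwrite('pics/c9.png',cv2.resize(c['frame'][200:310,180:290],(700,600),interpolation=2)[:600])
for i in range(3):
    robot.read_camera('top')if i else 0
    s=robot.read_state();print(s['t'],s['tool_pos'],s['force'])
```

```text
13.35 [0.5598059  0.21587569 0.21133745] [ 1.12908723  0.49786779 -0.3910245 ]
13.4 [0.55979656 0.21586767 0.21132083] [-0.03054202 -0.3145655   0.18953232]
13.45 [0.55979628 0.2158772  0.21131387] [-0.09877991  0.13359295  0.44388263]
```

View pics/c9.png

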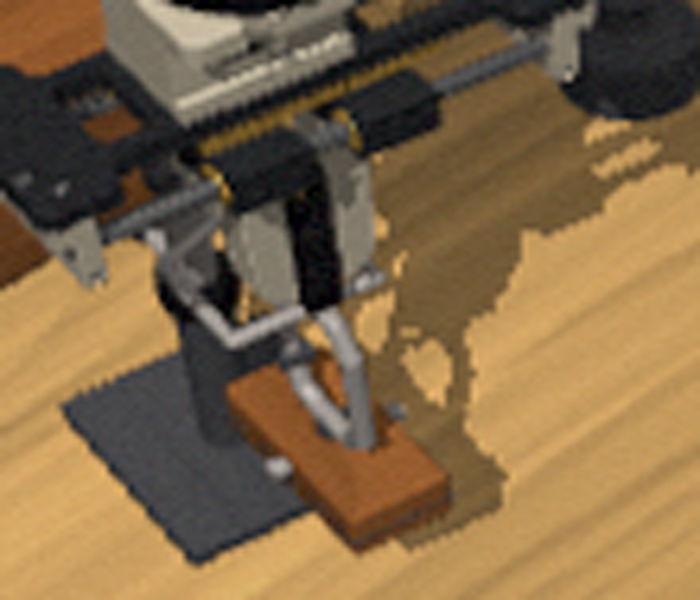

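The wrist reads about +0.2 N, so the ring now carries the clamp's weight, with the bar up against the arch under the tab. I'll open the gripper.

step_arm(targets=[{"tx": 0,"ty": 0,"tz": 0,"ax": 0,"ay": 0,"az": 0,"grip": 210},{"tx": 0,"ty": 0,"tz": 0,"ax": 0,"ay": 0,"az": 0,"grip": 200},{"tx": 0,"ty": 0,"tz": 0,"ax": 0,"ay": 0,"az": 0,"grip": 180},{"tx": 0,"ty": 0,"tz": 0,"ax": 0,"ay": 0,"az": 0,"grip": 150},{"tx": 0,"ty": 0,"tz": 0,"ax": 0,"ay": 0,"az": 0,"grip": 100},{"tx": 0,"ty": 0,"tz": 0,"ax": 0,"ay": 0,"az": 0,"grip": 50},{"tx": 0,"ty": 0,"tz": 0,"ax": 0,"ay": 0,"az": 0,"grip": 20},{"tx": 0,"ty": 0,"tz": 0,"ax": 0,"ay": 0,"az": 0,"grip": 0},{"tx": 0,"ty": 0,"tz": 0,"ax": 0,"ay": 0,"az": 0,"grip": 0},{"tx": 0,"ty": 0,"tz": 0,"ax": 0,"ay": 0,"az": 0,"grip": 0}])

```text
t: 14.45
tool_pos: [0.5597, 0.2158, 0.2111]
orientation: [-3.132, 0.246, 0.0]
force: [-0.6, -0.2, -0.9]
opening: 0.0787
```

Run:
```python
from h import *
c=shot('side','side10.png')
cv2.imwrite('pics/c10.png',cv2.resize(c['frame'][190:310,170:300],(780,600),interpolation=2)[:600])
s=robot.read_state();print(s['t'],s['tool_pos'],s['force'],s['opening'])
```

```text
14.5 [0.5597025  0.21584842 0.21111992] [-0.14705134 -0.6393184   1.49636469] 0.08248670084008472
```

View pics/c10.png

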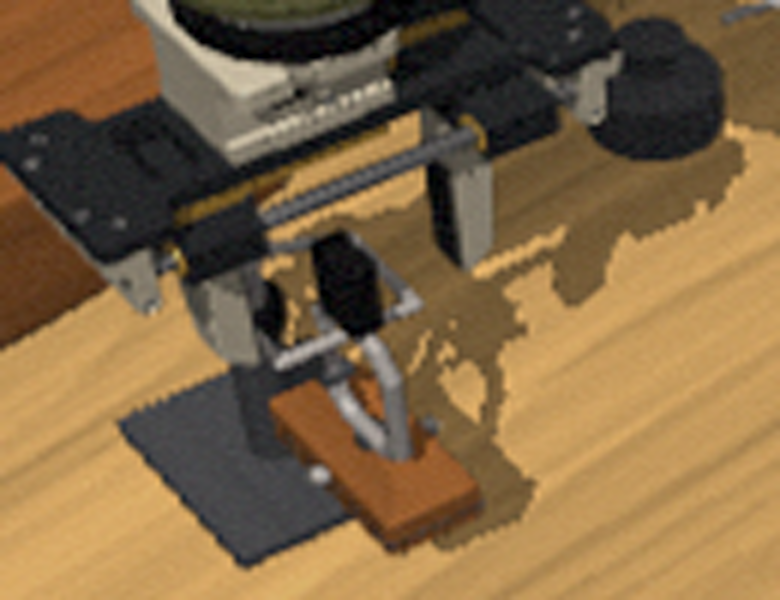

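The clamp hangs from the bar with the fingers open on both sides, leaning a little. I'll retreat straight up, then back.

step_arm(targets=[{"tx": 0,"ty": 0,"tz": 0,"ax": 0,"ay": 0,"az": 0,"grip": 0},{"tx": 0,"ty": 0,"tz": -5,"ax": 0,"ay": 0,"az": 0,"grip": 0},{"tx": 0,"ty": 0,"tz": -10,"ax": 0,"ay": 0,"az": 0,"grip": 0},{"tx": 0,"ty": 0,"tz": -15,"ax": 0,"ay": 0,"az": 0,"grip": 0},{"tx": 0,"ty": 0,"tz": -20,"ax": 0,"ay": 0,"az": 0,"grip": 0},{"tx": 0,"ty": 0,"tz": -25,"ax": 0,"ay": 0,"az": 0,"grip": 0},{"tx": 0,"ty": 0,"tz": -25,"ax": 0,"ay": 0,"az": 0,"grip": 0},{"tx": -20,"ty": 0,"tz": -20,"ax": 0,"ay": 0,"az": 0,"grip": 0},{"tx": -25,"ty": 20,"tz": 0,"ax": 0,"ay": 0,"az": 0,"grip": 0},{"tx": -25,"ty": 30,"tz": 0,"ax": 0,"ay": 0,"az": 0,"grip": 0},{"tx": -25,"ty": 30,"tz": 0,"ax": 0,"ay": 0,"az": 0,"grip": 0},{"tx": 0,"ty": 30,"tz": 0,"ax": 0,"ay": 0,"az": 0,"grip": 0},{"tx": 0,"ty": 30,"tz": 0,"ax": 0,"ay": 0,"az": 0,"grip": 0},{"tx": 0,"ty": 0,"tz": 0,"ax": 0,"ay": 0,"az": 0,"grip": 0},{"tx": 0,"ty": 0,"tz": 0,"ax": 0,"ay": 0,"az": 0,"grip": 0},{"tx": 0,"ty": 0,"tz": 0,"ax": 0,"ay": 0,"az": 0,"grip": 0},{"tx": 0,"ty": 0,"tz": 0,"ax": 0,"ay": 0,"az": 0,"grip": 0},{"tx": 0,"ty": 0,"tz": 0,"ax": 0,"ay": 0,"az": 0,"grip": 0},{"tx": 0,"ty": 0,"tz": 0,"ax": 0,"ay": 0,"az": 0,"grip": 0},{"tx": 0,"ty": 0,"tz": 0,"ax": 0,"ay": 0,"az": 0,"grip": 0}])

```text
t: 16.5
tool_pos: [0.444, 0.0927, 0.331]
orientation: [3.132, -0.245, -0.001]
force: [-0.3, -0.1, 0.0]
opening: 0.0931
```

Run:
```python
from h import *
c=shot('side','side11.png')
T=shot('top','top11.png')
a=cv2.resize(c['frame'][200:300,180:280],(400,400),interpolation=2);b=cv2.resize(T['frame'][140:240,200:300],(400,400),interpolation=2)
cv2.imwrite('pics/c11.png',np.hstack([a,b]))
s=robot.read_state();print(s['t'],s['tool_pos'],s['force'],s['opening'])
```

```text
16.6 [0.44396391 0.09256583 0.33103507] [-0.24779836 -0.15878503 -0.35410829] 0.09292095856140763
```

View pics/c11.png

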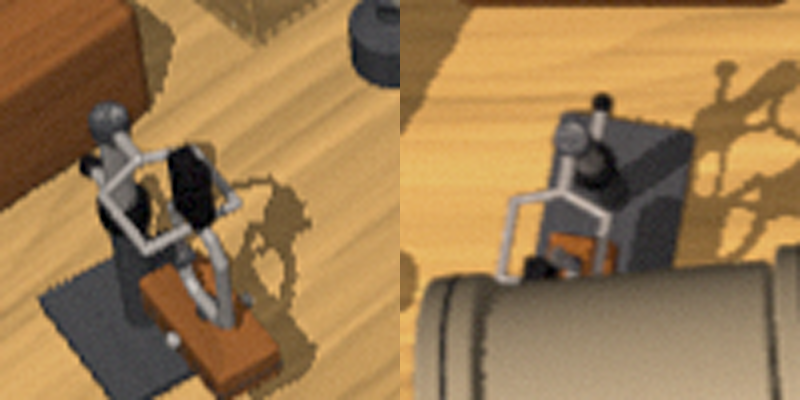

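View pics/side11.png

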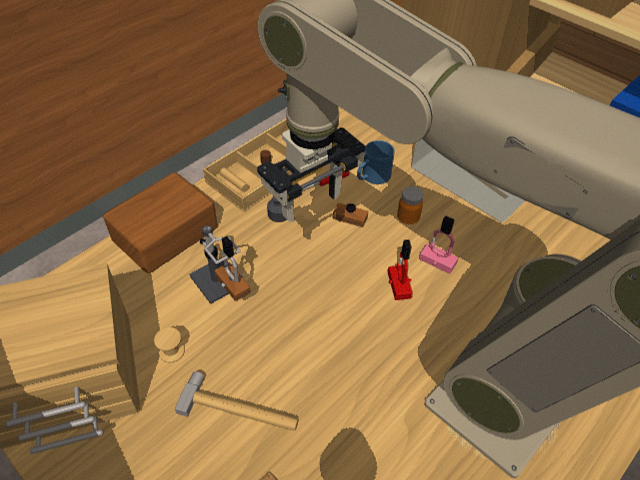

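The clamp hangs on the ring with the tab at (195,185) above the bar, and the arm is clear. I'll wait two seconds and check that it has settled and that the bystanders haven't moved.

step_arm(targets=[{"tx": 0,"ty": 30,"tz": 0,"ax": 0,"ay": 0,"az": 0,"grip": 0},{"tx": 0,"ty": 30,"tz": 0,"ax": 0,"ay": 0,"az": 0,"grip": 0},{"tx": 0,"ty": 30,"tz": 0,"ax": 0,"ay": 0,"az": 0,"grip": 0},{"tx": 0,"ty": 30,"tz": 0,"ax": 0,"ay": 0,"az": 0,"grip": 0},{"tx": 0,"ty": 30,"tz": 0,"ax": 0,"ay": 0,"az": 0,"grip": 0},{"tx": 0,"ty": 30,"tz": 0,"ax": 0,"ay": 0,"az": 0,"grip": 0},{"tx": 0,"ty": 0,"tz": 0,"ax": 0,"ay": 0,"az": 0,"grip": 0},{"tx": 0,"ty": 0,"tz": 0,"ax": 0,"ay": 0,"az": 0,"grip": 0},{"tx": 0,"ty": 0,"tz": 0,"ax": 0,"ay": 0,"az": 0,"grip": 0},{"tx": 0,"ty": 0,"tz": 0,"ax": 0,"ay": 0,"az": 0,"grip": 0},{"tx": 0,"ty": 0,"tz": 0,"ax": 0,"ay": 0,"az": 0,"grip": 0},{"tx": 0,"ty": 0,"tz": 0,"ax": 0,"ay": 0,"az": 0,"grip": 0},{"tx": 0,"ty": 0,"tz": 0,"ax": 0,"ay": 0,"az": 0,"grip": 0},{"tx": 0,"ty": 0,"tz": 0,"ax": 0,"ay": 0,"az": 0,"grip": 0},{"tx": 0,"ty": 0,"tz": 0,"ax": 0,"ay": 0,"az": 0,"grip": 0},{"tx": 0,"ty": 0,"tz": 0,"ax": 0,"ay": 0,"az": 0,"grip": 0},{"tx": 0,"ty": 0,"tz": 0,"ax": 0,"ay": 0,"az": 0,"grip": 0},{"tx": 0,"ty": 0,"tz": 0,"ax": 0,"ay": 0,"az": 0,"grip": 0},{"tx": 0,"ty": 0,"tz": 0,"ax": 0,"ay": 0,"az": 0,"grip": 0},{"tx": 0,"ty": 0,"tz": 0,"ax": 0,"ay": 0,"az": 0,"grip": 0}])

```text
t: 18.6
tool_pos: [0.4158, -0.0854, 0.3311]
orientation: [-3.132, 0.247, 0.0]
force: [0.9, -0.3, -0.0]
opening: 0.0929
```

Run:
```python
from h import *
c=shot('side','side12.png')
T=shot('top','top12.png')
a=cv2.resize(c['frame'][215:300,190:270],(400,425),interpolation=2);b=cv2.resize(T['frame'][150:235,210:290],(400,425),interpolation=2)
cv2.imwrite('pics/c12.png',np.hstack([a,b]))
o=cv2.imread('pics/side11.png');d=cv2.absdiff(o,c['frame'])[200:305,180:270].max(2);print('swing diff px',(d>40).sum())
o=cv2.imread('pics/top1.png');o2=cv2.imread('pics/side1.png')
for n,im,ref,r in(('mallet',T['frame'],o,(145,245,215,345)),('spool',T['frame'],o,(160,200,205,232)),('weight',T['frame'],o,(335,150,366,182)),('red',c['frame'],o2,(385,235,415,302)),('spare',c['frame'],o2,(330,203,370,223))):
    x0,y0,x1,y1=r;d=cv2.absdiff(im,ref)[y0:y1,x0:x1].max(2);print(n,(d>60).mean().round(3))
print(robot.read_state()['t'])
```

```text
swing diff px 0
mallet 0.0
spool 0.0
weight 0.0
red 0.265
spare 0.049
18.7
```

View pics/c12.png

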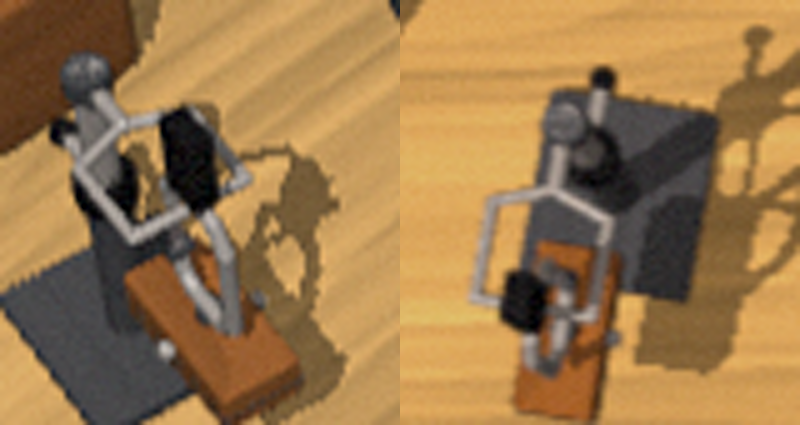

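View pics/top12.png

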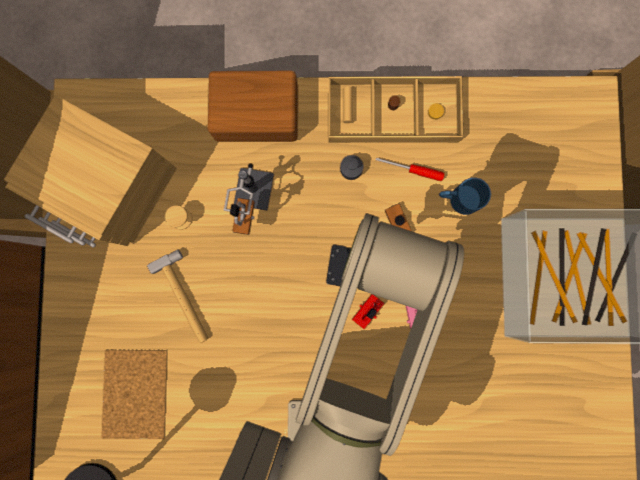

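The clamp hangs still, with no pixel change over 2 s. In the top view its tab sits over the bar at about (235,210), and the tab-to-block offset matches parallax, so it is upright. The gate side of the loop is closed in the side crop. The "red" and "spare" differences look like the arm and its shadow over those crops, since the red and spare clamps still sit at about (368,311) and (399,218).

Run:
```python
from h import *
print(robot.close_job())
```

```text
the job is handed in; nothing more can be done
None
```

The clamp is hanging from the D-ring's front bar with the gate shut behind it, and I handed the job in at about 19 s of the 58 s allowed.

- **Feeling for the bar:** I gripped the brown clamp by its tab and raised its block under the bar until it touched. That put the bar's centre at about 178 mm, which agrees with the camera measurement.
- **Pushing the gate:** I lowered the clamp so the bar was 68 mm above its underside and pushed. The force reached about 7 N, then dropped to just the clamp's weight, which is the snap.
- **Hanging it:** I lowered the clamp until the ring carried its weight (wrist force near zero), opened the gripper and backed away.
- **Last checks:** The clamp did not move between pictures 2 s apart and hangs upright with the bar inside the loop. I judged the gate shut from the force drop and the side picture, not by a pull test.
- **Bystanders:** The mallet, spool and weight showed no change. The automatic comparison did flag the red and spare clamps. I put this down to the arm and its shadow over those crops, because both stand where they were in the pictures. I checked the jar, mug, bodkin and pink clamp only by eye; in the last top view the arm hides the jar and most of the pink clamp.

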